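# Push a block through the drying box flap

### The arm

A 7-joint arm with a two-finger parallel gripper is mounted at the origin on a cart in front of the work surface, level with it; the furniture and walls round the work are solid. World frame = base frame: x ahead of the robot, y to its left, z up, the work surface at z = 0. Lengths are in m, angles in rad, forces in N, time in s.
With the tool pointing down it reaches from about 0.425 to 0.8 m from the base axis. Payload 8.3 kg.
Tool frame: the origin (TCP) lies at the very end of the fingers, on their centre line; the grasp point (between the pads) lies 19 mm behind it; z points along the fingers, y is the line along which they close (so a half turn about z gives the same grasp; the last joint's range is limited). The gripper opens to 85 mm and grips with 20 to 120 N. Pads are 22 mm wide; open, the fingers measure 114 mm over their backs; the gripper's body (76 mm by 85 mm) begins 54 mm behind the grasp point. The pads swing forward as they close: fully open they stand 13 mm farther back than shut.
Start: joints at [1.166, 0.383, 0.016, 1.37, -0.006, 1.388, -0.046], TCP at [0.21, -0.589, 0.231] pointing down, gripper open.
Joint ranges: [-2.95, 2.95], [-0.25, 2.06], [-1.52, 1.56], [0.18, 2.33], [-1.44, 4.58], [0.02, 2.06], [-3.01, 3.01]. Speed limits (rad/s): [2.39, 2.39, 3.01, 3.01, 3.14, 3.14, 3.14].

### API

Orientations are given as a unit quaternion [x, y, z, w].
In Python, from cell import arm, read_camera, workorder gives the robot as it stands.
- The arm moves only by the tool apply_moves, never from a script. Its argument "increments" is a list of rows, each an object of numbers: "x", "y", "z": the shift along the tool's x, y, z in units of 30 mm (1.0 is 30 mm); "twist": the turn about the tool's z in units of 5 degrees (1.0 is 5 degrees); "hand": the opening, from 0 (shut) to 1 (fully open). A call has 1 to 12 rows; each row shifts and turns the commanded pose from where the row before left it, along the tool's axes as they then stand; what a row does not reach is not made up. A row lasts 1/10 s, in which the tool goes at most 50 mm and 8.59 degrees, less where a joint would pass 70% of its speed; a pose out of reach is approached as far as the arm can. A call is refused whole if a number of a shift passes 1 or a number of a turn 1, either way. A call with a gripper value outside its range is refused whole. The fingers move at their own pace and stop on an object; "newtons" is the grip in N (left out, the last holds). Time passes only in rows, so rows that do not move let the fingers close. It gives the time, the measured TCP pose, the force, the opening and the grip force at its end, in the units of the state.
- arm.get_state(): the state, without advancing time (a new reading comes with each control period).
- read_camera(name): name is "scene" or "top" or "wrist"; returns a dict with "pixels" (384x512x3 uint8, red, green, blue), "intrinsics" (3x3 intrinsics, pixels), "R" (3x3) and "t" (3): a world point X has camera coordinates R X + t. Camera axes: x right, y down, z forward; pixel columns grow to the right and rows downward; lengths in m; the calibration is good to about 2 mm. A picture is of the moment at which its call begins. There is no depth.
- workorder.hand_in(): hands the job in; it is judged then, once.
The state is a dict: "time": time; "q": joint angles; "qvel": joint speeds; "effort": joint torques, N m; "tcp_pos": TCP position; "eef_rot": TCP orientation; "force": force on the tool from outside, world axes, zero at the start; "ft_torque": the same for the moment, N m; "width": finger opening in m; "gripper_force": force on a finger pad.
Only numpy, scipy, OpenCV 4.12 (cv2) and the standard library are available. Lean on these libraries where they do the work, as an engineer would, in place of code of your own. Each camera call takes 0.05 s, during which the arm holds its last target. There are 200 camera calls.

### The job

Put the pine block away in the plywood drying box just by pushing it with the fingertips: first slide it across the ground plate until it lies flat against the fence, then push it from behind along the fence, through the hanging metal flap and right inside, and draw the fingers back out so that the flap swings fully shut behind it. Do not lift or tip the block, and leave the other things where they are.

Things in the scene. Friction and masses are not known exactly. Their poses are not given: they have to be found in the camera images.
- drying_box: Fixed plywood box with an infeed plate. Frame: +x = feed direction into the box, z up; origin on the table under the middle of the doorway (hinge line at x = 0). Ground plate: top at z = 8 mm, x -190 to 170, y -75 to 44 mm. Inside and doorway: y -32 to 32, x 0 to 162 mm, floor level with the plate; side walls up to z = 68, roof (from x = 15 mm) at z = 68 to 74 mm.
- fence (a point): Middle of the top edge of the fence's face, turned as the box frame: at x = -95, y = +32, z = 28 mm in it. The fence runs straight from x = -190 to 0 mm into the box's wall. On the other (-y) side of the doorway stands only a short slanted lead-in guide, top at z = 28 mm, in plan from about (-29, -56) to (1, -36) mm.
- hinge (a point): Middle of the flap's hinge rod (6 mm thick) across the doorway, 64 mm above the table. A vertical finger is stopped by this rod: to carry the block past the flap, tilt the tool 40 to 45 degrees from vertical, fingertips leading in the feed direction, and reach in under the rod.
- pine_block: Plain pine block 45 x 100 x 22 mm, about 0.05 kg, loose, flat on the ground plate in front of the flap, 42 to 57 mm from the fence's face to its centre, a little askew. Origin: centre of its underside; its y axis is the long one, along the feed direction or against it. Against the fence its centre is at y = +9.5 mm in the box frame.
- flap (a joint): Swing of the aluminium gravity flap in the doorway, rad: 0 = shut (it hangs against its stop, leaning 0.1 rad inwards), grows as the flap swings inwards and up, to 1.4 at most. It cannot swing outwards. 50 g, no spring; it falls shut by its own weight.
- flap_edge (a point): Middle of the flap's lower edge, 39 mm below the hinge; when shut it hangs at x = +4 mm in the box frame, 17 mm above the ground plate. Riding on top of the block it trails 20 mm inside the doorway, so it drops shut only once the block's rear end is at least 22 mm past the hinge line (block centre at x = 72 mm or more).
- tape: Bystander: roll of masking tape, 104 mm across and 25 mm high, lying on the roof of the box.
- offcut: Bystander: small paint-stained wooden off-cut, 30 x 70 x 22 mm, on the table left of the infeed plate.
- letter_ring: Bystander: wooden letter shaped like a ring, 45 mm across and 13 mm high, on the table right of the box.
- brush: Bystander: paint brush with a red handle, 209 mm long, flat on the table right of the box.

How it is judged:
On the way, in this order (a step that is already met when the one before it is completed fails the run):
1. the block lies against the fence, in front of the flap (y of pine_block in the frame of drying_box above 0.0045 m and angle between the y axis of pine_block and the x axis of drying_box, either way round below 0.08 rad and x of pine_block in the frame of drying_box below -0.05 m), for 0.1 s.
2. the block passes under the lifted flap (value of joint flap above 0.2 rad and x of pine_block in the frame of drying_box above 0 m and y of pine_block in the frame of drying_box above -0.02 m).
At the end, for the whole second after the job is handed in: The block lies flat and still wholly inside the box behind the flap (its centre 60 to 115 mm past the hinge line), and the flap hangs shut (within 0.04 rad) (x of pine_block in the frame of drying_box between 0.06 and 0.115 m and y of pine_block in the frame of drying_box between -0.02 and 0.02 m and z of pine_block in the frame of drying_box below 0.014 m and angle between pine_block's own z axis and vertical below 0.1 rad and linear speed of pine_block below 0.01 m/s and value of joint flap below 0.04 rad); the robot touches nothing.
It fails at once if the block was lifted (more than 12 mm) or tipped (more than 0.3 rad) (height (world z) of pine_block above 0.02 m or angle between pine_block's own z axis and vertical above 0.3 rad).
It fails at once if a bystander was moved more than 25 mm (distance of any of tape, offcut, letter_ring, brush from where it was at the start of the episode above 0.025 m).
It also fails if it takes over 48 s, if anything falls off the work surface, if the arm or the gripper's body presses on something with over 40 N, if the wrist force passes 120 N, or if a joint passes its speed limit or range.

## Working session

There is one attempt and no reset: what is moved stays moved. The work goes in short steps, Python scripts to look and compute and a tool call to move; the robot and the scene stay as the last step left them, time stands still between calls to the robot, and variables do not carry over. Pictures are saved under pics/ and viewed, at most 10 in all, crops included, and the job is handed in when it is done.

Besides the shell and the picture viewer there is one more tool, called after ">>>" as name(argument=value, ...), one argument or row to a line, values as JSON. apply_moves: Moves the arm, as the interface text tells. Its arguments: {"type":"object","properties":{"increments":{"type":"array","items":{"type":"object","properties":{"x":{"type":"number"},"y":{"type":"number"},"z":{"type":"number"},"twist":{"type":"number"},"hand":{"type":"number"}}}},"newtons":{"type":"number"}},"required":["increments"]}

```bash
ls; mkdir -p pics; python3 - <<'E'
from cell import arm, read_camera
import cv2,numpy as np
s=arm.get_state();print(s)
for n in("scene","top"):
    c=read_camera(n);cv2.imwrite(f"pics/{n}0.png",c["pixels"][:,:,::-1]);np.savez(f"{n}0.npz",**c)
    print(n,c["intrinsics"],c["R"],c["t"])
E
```

```text
pics
{'time': 0.0, 'q': array([ 1.16608554,  0.38427693,  0.01637375,  1.37116362, -0.00631376,
        1.38822574, -0.0465141 ]), 'qvel': array([ 4.00715852e-04,  4.08354656e-04, -9.38263537e-05, -2.35443120e-03,
        6.26892955e-04,  7.45897828e-04, -8.42241775e-04]), 'effort': array([-4.57031620e-04, -6.27604795e+01,  8.43740366e-01, -3.71817362e+01,
        1.64476986e-02,  1.44718413e-02,  2.01748566e-05]), 'tcp_pos': array([ 0.20936045, -0.58834266,  0.23025043]), 'eef_rot': array([ 9.85426661e-01,  1.70097830e-01, -1.84881483e-04, -9.95311494e-04]), 'force': array([0.23008303, 1.22741638, 0.25645927]), 'ft_torque': array([-0.01752339,  0.01024208,  0.04601765]), 'gripper_force': 0.0, 'width': 0.08543419683163392}
scene [[387.31024483   0.         253.24063213]
 [  0.         387.31024483 193.12468938]
 [  0.           0.           1.        ]] [[ 0.88371554 -0.46788766 -0.01131259]
 [-0.19637708 -0.34874712 -0.91641229]
 [ 0.42483277  0.81206932 -0.40007566]] [-0.49961999  0.11429761  1.01449787]
top [[452.64790423   0.         260.49767291]
 [  0.         452.64790423 186.58285903]
 [  0.           0.           1.        ]] [[-0.01851878 -0.99975744 -0.01192135]
 [-0.9917271   0.0198822  -0.12681506]
 [ 0.12702132  0.00947427 -0.99185474]] [-0.16706012  0.46680841  1.18647102]
```

View pics/scene0.png

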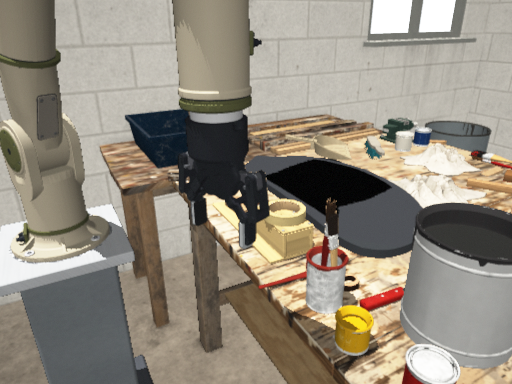

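View pics/top0.png

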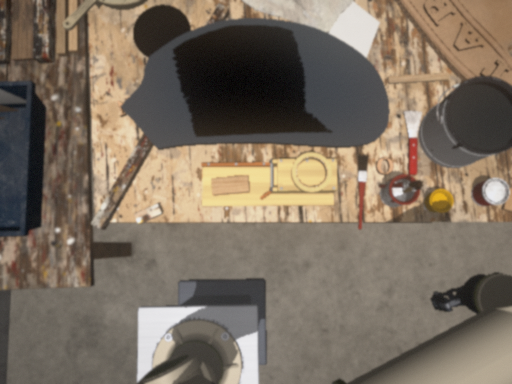

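The scene view shows the box under and behind the gripper at about (285,235). In the top view the infeed plate and box span cols 201–335, rows 157–207. The feed runs right (world −y) and the fence is on the upper side (world +x). The block is at about (230,184) and the tape at (310,172).

```bash
python3 - <<'E'
import cv2
i=cv2.imread("pics/top0.png")[145:220,190:350]
cv2.imwrite("pics/crop0.png",cv2.resize(i,None,fx=5,fy=5,interpolation=cv2.INTER_CUBIC))
E
```

```text
(no output)
```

View pics/crop0.png

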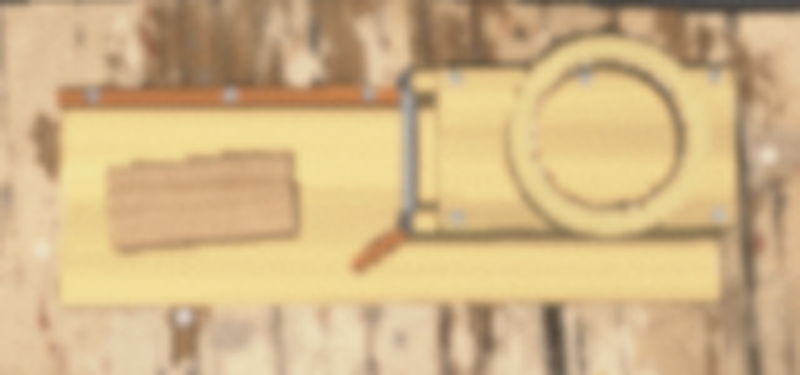

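The enlarged crop (5x, offset 190,145) shows:
- fence, orange, crop (60–400, 88–107)
- block, crop corners about (107,167), (293,151), (298,235), (117,252)
- hinge rod at crop x≈410
- plate bottom corners at about (61,303) and (720,300)

Next I measure these with masks.

```bash
cat > h.py <<'E'
import numpy as np,cv2
def ray(c,uv,z):
    K,R,t=c["intrinsics"],c["R"],c["t"]
    C=-R.T@t; d=(R.T@np.linalg.inv(K)@np.c_[np.atleast_2d(uv),np.ones(len(np.atleast_2d(uv)))].T).T
    return C+d*((z-C[2])/d[:,2])[:,None]
E
python3 - <<'E'
from h import *
c=np.load("top0.npz");S=5
im=cv2.resize(c["pixels"][145:220,190:350],None,fx=S,fy=S,interpolation=cv2.INTER_CUBIC)
full=lambda p:(np.array(p,float)+.5)/S-.5+[190,145]
lab=cv2.cvtColor(im,cv2.COLOR_RGB2HSV)
for n,p in dict(fence=(200,98),block=(200,200),plate=(200,285),gap=(330,130),guide=(380,250)).items(): print(n,lab[p[1],p[0]],im[p[1],p[0]])
def big(m):
    m=cv2.morphologyEx(m,cv2.MORPH_OPEN,np.ones((5,5)));k,_=cv2.findContours(m,0,1);return max(k,key=cv2.contourArea)
rgb=im.astype(int)
H,Sa,V=[lab[...,i].astype(int) for i in range(3)]
roi=np.zeros(H.shape,bool);roi[60:330,40:400]=1
fm=((Sa>130)&(H<16)&roi).astype(np.uint8);fm[125:]=0
bm=((rgb[...,1]-rgb[...,2]<70)&(rgb[...,0]>100)).astype(np.uint8);bm[:125]=0;bm[275:]=0;bm[:,:80]=0;bm[:,330:]=0
for n,m,z in(("fence",fm,.028),("block",bm,.030)):
    k=big(m);r=cv2.minAreaRect(k);b=cv2.boxPoints(r);w=ray(c,full(b),z)
    print(n,b.round(1).tolist(),"\n",w.round(4).tolist(),"sides",np.linalg.norm(w[0]-w[1]),np.linalg.norm(w[1]-w[2]),"mid",w.mean(0))
print("plate",ray(c,full([(61,303),(720,300)]),.008)); print("rod ends",ray(c,full([(407,75),(407,228)]),.064))
print("tapectr",ray(c,full([(599,136)]),.099))
E
```

```text
fence [ 13 152 188] [188 123  76]
block [ 16  99 218] [218 178 133]
plate [ 23  92 242] [242 222 155]
gap [ 23  93 242] [242 222 154]
guide [ 13 146 192] [192 129  82]
fence [[241.0, 83.0], [359.0, 83.0], [359.0, 105.0], [241.0, 105.0]] 
 [[0.5341, -0.1159, 0.028], [0.5328, -0.1797, 0.028], [0.5207, -0.1795, 0.028], [0.522, -0.1157, 0.028]] sides 0.06389484078301232 0.012072948535336662 mid [ 0.52739088 -0.14771107  0.028     ]
block [[80.0, 274.0], [80.0, 125.0], [329.0, 125.0], [329.0, 274.0]] 
 [[0.4317, -0.0285, 0.03], [0.5125, -0.0288, 0.03], [0.5097, -0.1632, 0.03], [0.4291, -0.1618, 0.03]] sides 0.08079322882811371 0.1344212132903728 mid [ 0.47076095 -0.09555443  0.03      ]
plate [[ 0.41830022 -0.01520605  0.008     ]
 [ 0.41293413 -0.37312577  0.008     ]]
rod ends [[ 0.52983332 -0.20525676  0.064     ]
 [ 0.4489457  -0.20352039  0.064     ]]
tapectr [[ 0.48979407 -0.30137002  0.099     ]]
```

```bash
cat > m.py <<'E'
from h import *
import sys
def measure(c,S=5):
    im=cv2.resize(c["pixels"][145:220,190:350],None,fx=S,fy=S,interpolation=cv2.INTER_CUBIC)
    full=lambda p:(np.array(p,float)+.5)/S-.5+[190,145]
    hsv=cv2.cvtColor(im,cv2.COLOR_RGB2HSV).astype(int);H,Sa=hsv[...,0],hsv[...,1]
    def rect(m,x0,x1,y0,y1,z):
        q=np.zeros(m.shape,np.uint8);q[y0:y1,x0:x1]=m[y0:y1,x0:x1]
        q=cv2.morphologyEx(cv2.morphologyEx(q,2,np.ones((5,5))),3,np.ones((15,15)))
        k=max(cv2.findContours(q,0,1)[0],key=cv2.contourArea)
        b=cv2.boxPoints(cv2.minAreaRect(k));return ray(c,full(b),z)
    f=rect((Sa>120)&(H<18),50,400,80,125,.028)
    b=rect((H<20)&(Sa<130),80,400,112,275,.030)
    return f,b
def longax(w):
    e=max((w[0]-w[1],w[1]-w[2]),key=np.linalg.norm);e=e*-np.sign(e[1]);return e/np.linalg.norm(e)
if __name__=="__main__":
    c=np.load(sys.argv[1])
    for w in measure(c):
        e=longax(w);print(w.round(4)[:,:2].tolist(),"sides",np.linalg.norm(w[0]-w[1]),np.linalg.norm(w[1]-w[2]),"mid",w.mean(0),"ang",np.arctan2(e[0],-e[1]))
E
python3 m.py top0.npz
```

```text
[[0.5358, -0.1143], [0.534, -0.2003], [0.5192, -0.2], [0.5209, -0.1141]] sides 0.08609418211971637 0.01481461029083404 mid [ 0.52747167 -0.15717449  0.028     ] ang -0.020746006669134873
[[0.4921, -0.0396], [0.5002, -0.1464], [0.4475, -0.1505], [0.4395, -0.0444]] sides 0.10706925334840668 0.05279193608521192 mid [ 0.46982412 -0.09524036  0.03      ] ang 0.07568648778646804
```

```bash
sed -i 's/np.ones((15,15))/np.ones((5,41))/; s/(Sa>120)&(H<18)/(Sa>115)\&(H<19)/; s/(H<20)&(Sa<130)/(H<19)\&(Sa<130)/' m.py; python3 m.py top0.npz
python3 - <<'E'
import numpy as np,cv2
c=np.load("top0.npz")["pixels"]
hsv=cv2.cvtColor(c,cv2.COLOR_RGB2HSV)
print("col 228 rows160-200:",[tuple(x) for x in hsv[160:200,228].tolist()])
print("col 206 rows",[tuple(x) for x in hsv[158:172,206].tolist()])
E
```

```text
[[0.5378, -0.0172], [0.534, -0.2003], [0.5181, -0.2], [0.5218, -0.0171]] sides 0.18319336252714766 0.015910181111289314 mid [ 0.52792621 -0.10866635  0.028     ] ang -0.020746006669134353
[[0.4914, -0.041], [0.4992, -0.145], [0.4489, -0.1489], [0.4412, -0.0455]] sides 0.10424702208320008 0.05039146453685077 mid [ 0.47017881 -0.09508606  0.03      ] ang 0.07419333041729449
col 228 rows160-200: [(15, 109, 140), (14, 118, 140), (13, 137, 153), (13, 149, 176), (13, 154, 187), (13, 150, 178), (16, 123, 182), (19, 109, 220), (21, 98, 237), (22, 97, 240), (23, 94, 241), (23, 94, 241), (23, 92, 242), (23, 95, 241), (23, 96, 239), (20, 100, 231), (17, 102, 208), (17, 102, 198), (15, 100, 209), (15, 98, 214), (16, 101, 213), (16, 104, 208), (15, 106, 207), (16, 102, 213), (16, 95, 219), (16, 98, 217), (15, 100, 216), (16, 99, 217), (15, 97, 220), (15, 97, 218), (15, 97, 221), (16, 98, 218), (15, 101, 205), (17, 106, 187), (19, 103, 206), (20, 101, 229), (22, 100, 236), (22, 96, 238), (21, 98, 237), (23, 95, 239)]
col 206 rows [(17, 76, 224), (17, 77, 223), (16, 78, 222), (16, 82, 208), (15, 97, 179), (13, 116, 174), (13, 128, 181), (12, 133, 178), (16, 123, 181), (19, 106, 222), (21, 98, 237), (22, 97, 240), (22, 94, 241), (23, 93, 241)]
```

>>> apply_moves(
  increments=[
    {"x": -1,"y": -0.2,"hand": 0},
    {"x": -1,"y": -0.2,"hand": 0},
    {"x": -1,"y": -0.2,"hand": 0},
    {"x": -1,"y": -0.2,"hand": 0},
    {"x": -1,"y": -0.2,"hand": 0},
    {"x": -1,"y": -0.2,"hand": 0},
    {"x": -1,"y": -0.2,"hand": 0},
  ],
)

```text
schema error: expected keys x, y, z, twist, hand
```

>>> apply_moves(
  increments=[
    {"x": -1,"y": -0.2,"z": 0,"twist": 0,"hand": 0},
    {"x": -1,"y": -0.2,"z": 0,"twist": 0,"hand": 0},
    {"x": -1,"y": -0.2,"z": 0,"twist": 0,"hand": 0},
    {"x": -1,"y": -0.2,"z": 0,"twist": 0,"hand": 0},
    {"x": -1,"y": -0.2,"z": 0,"twist": 0,"hand": 0},
    {"x": -1,"y": -0.2,"z": 0,"twist": 0,"hand": 0},
    {"x": -1,"y": -0.2,"z": 0,"twist": 0,"hand": 0},
  ],
)

```text
time: 0.8
tcp_pos: [-0.0036, -0.6194, 0.2308]
eef_rot: [0.985, 0.17, 0.0, -0.001]
force: [-0.1, 0.4, 0.3]
width: -0.0004
gripper_force: 0.0
```

>>> apply_moves(
  increments=[
    {"x": -0.33,"y": 0.94,"z": 0,"twist": 0,"hand": 0},
    {"x": -0.33,"y": 0.94,"z": 0,"twist": 0,"hand": 0},
    {"x": -0.33,"y": 0.94,"z": 0,"twist": 0,"hand": 0},
    {"x": -0.33,"y": 0.94,"z": 0,"twist": 0,"hand": 0},
    {"x": -0.33,"y": 0.94,"z": 0,"twist": 0,"hand": 0},
    {"x": -0.33,"y": 0.94,"z": 0,"twist": 0,"hand": 0},
    {"x": -0.33,"y": 0.94,"z": 0,"twist": 0,"hand": 0},
    {"x": -0.33,"y": 0.94,"z": 0,"twist": 0,"hand": 0},
    {"x": -0.33,"y": 0.94,"z": 0,"twist": 0,"hand": 0},
    {"x": -0.33,"y": 0.94,"z": 0,"twist": 0,"hand": 0},
  ],
)

```text
time: 1.8
tcp_pos: [-0.0046, -0.8638, 0.2168]
eef_rot: [0.986, 0.165, 0.001, 0.013]
force: [-1.3, 0.6, -0.3]
width: -0.0
gripper_force: 0.0
```

```bash
python3 -c "
from cell import arm
print(arm.get_state()['q'])"
```

```text
[ 1.48502822  1.140771    0.63866704  0.18519209 -0.60519973  1.82536803
  0.3593906 ]
```

>>> apply_moves(
  increments=[
    {"x": -0.33,"y": 0.94,"z": 0,"twist": 0,"hand": 0},
    {"x": -0.33,"y": 0.94,"z": 0,"twist": 0,"hand": 0},
    {"x": -0.33,"y": 0.94,"z": 0,"twist": 0,"hand": 0},
    {"x": -0.33,"y": 0.94,"z": 0,"twist": 0,"hand": 0},
    {"x": -0.33,"y": 0.94,"z": 0,"twist": 0,"hand": 0},
  ],
)

```text
time: 2.3
tcp_pos: [-0.0063, -0.9098, 0.1928]
eef_rot: [0.985, 0.164, -0.009, 0.061]
force: [-0.1, 0.3, 0.2]
width: -0.0002
gripper_force: 0.0
```

```bash
cat > st.py <<'E'
from cell import arm
import numpy as np
from scipy.spatial.transform import Rotation as R
s=arm.get_state();M=R.from_quat(s['eef_rot']).as_matrix()
print(round(s['time'],2),'p',s['tcp_pos'].round(4),'q',s['q'].round(2),'F',s['force'].round(1));print('axes x,y,z:',M.T.round(3).tolist())
E
python3 st.py
```

```text
2.3 p [-0.0063 -0.9098  0.1928] q [ 1.46  1.23  1.32  0.18 -1.27  1.74  0.4 ] F [-0.1  0.3  0.2]
axes x,y,z: [[0.946, 0.321, -0.037], [0.323, -0.939, 0.118], [0.003, -0.124, -0.992]]
```

>>> apply_moves(
  increments=[
    {"x": -0.33,"y": 0.94,"z": 0,"twist": 0,"hand": 0},
    {"x": -0.33,"y": 0.94,"z": 0,"twist": 0,"hand": 0},
    {"x": -0.33,"y": 0.94,"z": 0,"twist": 0,"hand": 0},
    {"x": -0.33,"y": 0.94,"z": 0,"twist": 0,"hand": 0},
    {"x": -0.33,"y": 0.94,"z": 0,"twist": 0,"hand": 0},
    {"x": -0.33,"y": 0.94,"z": 0,"twist": 0,"hand": 0},
    {"x": -0.33,"y": 0.94,"z": 0,"twist": 0,"hand": 0},
    {"x": -0.33,"y": 0.94,"z": 0,"twist": 0,"hand": 0},
  ],
)

```text
time: 3.1
tcp_pos: [-0.0067, -0.9764, 0.1862]
eef_rot: [0.976, 0.162, -0.023, 0.146]
force: [-0.8, -0.3, -0.8]
width: -0.0004
gripper_force: 0.0
```

```bash
python3 st.py
```

```text
3.1 p [-0.0067 -0.9764  0.1862] q [ 1.46  1.26  1.4   0.18 -1.37  1.55  0.4 ] F [-0.8 -0.3 -0.8]
axes x,y,z: [[0.946, 0.309, -0.092], [0.323, -0.905, 0.277], [0.003, -0.291, -0.957]]
```

>>> apply_moves(
  increments=[
    {"x": -0.33,"y": 0.94,"z": 0,"twist": 0,"hand": 0},
    {"x": -0.33,"y": 0.94,"z": 0,"twist": 0,"hand": 0},
    {"x": -0.33,"y": 0.94,"z": 0,"twist": 0,"hand": 0},
    {"x": -0.33,"y": 0.94,"z": 0,"twist": 0,"hand": 0},
    {"x": -0.33,"y": 0.94,"z": 0,"twist": 0,"hand": 0},
    {"x": -0.33,"y": 0.94,"z": 0,"twist": 0,"hand": 0},
    {"x": -0.33,"y": 0.94,"z": 0,"twist": 0,"hand": 0},
    {"x": -0.33,"y": 0.94,"z": 0,"twist": 0,"hand": 0},
    {"x": -0.33,"y": 0.94,"z": 0,"twist": 0,"hand": 0},
    {"x": -0.33,"y": 0.94,"z": 0,"twist": 0,"hand": 0},
    {"x": -0.33,"y": 0.94,"z": 0,"twist": 0,"hand": 0},
    {"x": -0.33,"y": 0.94,"z": 0,"twist": 0,"hand": 0},
  ],
)

```text
time: 4.3
tcp_pos: [-0.0078, -1.0515, 0.2469]
eef_rot: [0.95, 0.157, -0.044, 0.268]
force: [0.5, 0.2, 0.2]
width: 0.0001
gripper_force: 0.0
```

```bash
python3 st.py
```

```text
4.3 p [-0.0078 -1.0515  0.2469] q [ 1.46  1.23  1.41  0.18 -1.39  1.33  0.41] F [0.5 0.2 0.2]
axes x,y,z: [[0.947, 0.275, -0.168], [0.322, -0.807, 0.494], [0.0, -0.522, -0.853]]
```

>>> apply_moves(
  increments=[
    {"x": -0.33,"y": 0.94,"z": 0,"twist": 0,"hand": 0},
    {"x": -0.33,"y": 0.94,"z": 0,"twist": 0,"hand": 0},
    {"x": -0.33,"y": 0.94,"z": 0,"twist": 0,"hand": 0},
    {"x": -0.33,"y": 0.94,"z": 0,"twist": 0,"hand": 0},
    {"x": -0.33,"y": 0.94,"z": 0,"twist": 0,"hand": 0},
    {"x": -0.33,"y": 0.94,"z": 0,"twist": 0,"hand": 0},
    {"x": -0.33,"y": 0.94,"z": 0,"twist": 0,"hand": 0},
    {"x": -0.33,"y": 0.94,"z": 0,"twist": 0,"hand": 0},
    {"x": -0.33,"y": 0.94,"z": 0,"twist": 0,"hand": 0},
  ],
)

```text
time: 5.2
tcp_pos: [-0.0086, -1.0846, 0.3359]
eef_rot: [0.921, 0.152, -0.059, 0.352]
force: [0.5, -0.2, -0.7]
width: -0.0004
gripper_force: 0.0
```

```bash
python3 st.py
```

```text
5.2 p [-0.0086 -1.0846  0.3359] q [ 1.46  1.17  1.41  0.18 -1.39  1.2   0.41] F [ 0.5 -0.2 -0.7]
axes x,y,z: [[0.947, 0.239, -0.216], [0.322, -0.705, 0.631], [-0.001, -0.667, -0.745]]
```

>>> apply_moves(
  increments=[
    {"x": 0,"y": 0,"z": -0.9,"twist": -1,"hand": 0},
    {"x": 0,"y": 0,"z": -0.9,"twist": -1,"hand": 0},
    {"x": 0,"y": 0,"z": -0.9,"twist": -1,"hand": 0},
    {"x": 0,"y": 0,"z": -0.9,"twist": -1,"hand": 0},
    {"x": 0,"y": 0,"z": -0.9,"twist": -1,"hand": 0},
    {"x": 0,"y": 0,"z": -0.9,"twist": -1,"hand": 0},
    {"x": 0,"y": 0,"z": -0.9,"twist": -1,"hand": 0},
    {"x": 0,"y": 0,"z": -0.9,"twist": -1,"hand": 0},
    {"x": 0,"y": 0,"z": -0.9,"twist": -1,"hand": 0},
    {"x": 0,"y": 0,"z": -0.9,"twist": -1,"hand": 0},
    {"x": 0,"y": 0,"z": -0.9,"twist": -1,"hand": 0},
    {"x": 0,"y": 0,"z": -0.9,"twist": -1,"hand": 0},
  ],
)

```text
time: 6.4
tcp_pos: [-0.0083, -0.8676, 0.5779]
eef_rot: [0.721, 0.594, -0.227, 0.275]
force: [0.2, -0.4, 0.0]
width: -0.0001
gripper_force: 0.0
```

```bash
python3 st.py
```

```text
6.4 p [-0.0083 -0.8676  0.5779] q [ 1.04  0.72  1.49  0.72 -1.13  1.43  1.69] F [ 0.2 -0.4  0. ]
axes x,y,z: [[0.191, 0.731, -0.655], [0.982, -0.143, 0.127], [-0.001, -0.667, -0.745]]
```

>>> apply_moves(
  increments=[
    {"x": 0.5,"y": 0.9,"z": -0.1,"twist": -1,"hand": 0},
    {"x": 0.6,"y": 0.9,"z": -0.1,"twist": -1,"hand": 0},
    {"x": 1,"y": 0.8,"z": -0.2,"twist": 0,"hand": 0},
    {"x": 1,"y": 0.8,"z": -0.2,"twist": 0,"hand": 0},
    {"x": 1,"y": 0.8,"z": -0.2,"twist": 0,"hand": 0},
    {"x": 1,"y": 0.8,"z": -0.2,"twist": 0,"hand": 0},
    {"x": 1,"y": 0.8,"z": -0.2,"twist": 0,"hand": 0},
    {"x": 1,"y": 0.8,"z": -0.2,"twist": 0,"hand": 0},
    {"x": 1,"y": 0.8,"z": -0.2,"twist": 0,"hand": 0},
    {"x": 1,"y": 0.8,"z": -0.2,"twist": 0,"hand": 0},
    {"x": 1,"y": 0.8,"z": -0.2,"twist": 0,"hand": 0},
    {"x": 1,"y": 0.8,"z": -0.2,"twist": 0,"hand": 0},
  ],
)

```text
time: 7.6
tcp_pos: [0.2698, -0.6121, 0.4249]
eef_rot: [0.673, 0.654, -0.243, 0.245]
force: [-0.3, -1.3, -0.1]
width: 0.0003
gripper_force: 0.0
```

```bash
python3 st.py
```

```text
7.6 p [ 0.2698 -0.6121  0.4249] q [-0.42 -0.11  1.23  1.62  0.64  1.08  0.64] F [-0.3 -1.3 -0.1]
axes x,y,z: [[0.027, 0.761, -0.648], [1.0, -0.024, 0.013], [-0.006, -0.648, -0.761]]
```

>>> apply_moves(
  increments=[
    {"x": 0.8,"y": 0.26,"z": -0.26,"twist": 0,"hand": 0},
    {"x": 0.8,"y": 0.26,"z": -0.26,"twist": 0,"hand": 0},
    {"x": 0.8,"y": 0.26,"z": -0.26,"twist": 0,"hand": 0},
    {"x": 0.8,"y": 0.26,"z": -0.26,"twist": 0,"hand": 0},
    {"x": 0.8,"y": 0.26,"z": -0.26,"twist": 0,"hand": 0},
    {"x": 0.8,"y": 0.26,"z": -0.26,"twist": 0,"hand": 0},
    {"x": 0.8,"y": 0.26,"z": -0.26,"twist": 0,"hand": 0},
    {"x": 0.8,"y": 0.26,"z": -0.26,"twist": 0,"hand": 0},
    {"x": 0.8,"y": 0.26,"z": -0.26,"twist": 0,"hand": 0},
    {"x": 0.8,"y": 0.26,"z": -0.26,"twist": 0,"hand": 0},
  ],
)

```text
time: 8.6
tcp_pos: [0.3545, -0.38, 0.3286]
eef_rot: [0.673, 0.654, -0.244, 0.244]
force: [0.9, 0.3, 0.3]
width: -0.0004
gripper_force: 0.0
```

```bash
python3 st.py
```

```text
8.6 p [ 0.3545 -0.38    0.3286] q [-0.35 -0.21  0.57  1.95  0.84  1.3  -0.02] F [0.9 0.3 0.3]
axes x,y,z: [[0.024, 0.762, -0.648], [1.0, -0.024, 0.009], [-0.009, -0.648, -0.762]]
```

>>> apply_moves(
  increments=[
    {"x": 0.95,"y": 0.24,"z": -0.05,"twist": 0,"hand": 0},
    {"x": 0.95,"y": 0.24,"z": -0.05,"twist": 0,"hand": 0},
    {"x": 0.95,"y": 0.24,"z": -0.05,"twist": 0,"hand": 0},
    {"x": 0.95,"y": 0.24,"z": -0.05,"twist": 0,"hand": 0},
    {"x": 0.95,"y": 0.24,"z": -0.05,"twist": 0,"hand": 0},
    {"x": 0.95,"y": 0.24,"z": -0.05,"twist": 0,"hand": 0},
    {"x": 0.95,"y": 0.24,"z": -0.05,"twist": 0,"hand": 0},
    {"x": 0.95,"y": 0.24,"z": -0.05,"twist": 0,"hand": 0},
    {"x": 0.95,"y": 0.24,"z": -0.05,"twist": 0,"hand": 0},
    {"x": 0.95,"y": 0.24,"z": -0.05,"twist": 0,"hand": 0},
  ],
)

```text
time: 9.6
tcp_pos: [0.4336, -0.155, 0.1556]
eef_rot: [0.673, 0.655, -0.244, 0.244]
force: [0.9, 0.0, 0.7]
width: 0.0
gripper_force: 0.0
```

```bash
python3 st.py
```

```text
9.6 p [ 0.4336 -0.155   0.1556] q [-0.57  0.15  0.34  2.06  0.68  1.22 -0.58] F [0.9 0.  0.7]
axes x,y,z: [[0.024, 0.762, -0.647], [1.0, -0.024, 0.009], [-0.009, -0.647, -0.762]]
```

>>> apply_moves(
  increments=[
    {"x": 0.77,"y": -0.08,"z": 0.28,"twist": 0,"hand": 0},
    {"x": 0.77,"y": -0.08,"z": 0.28,"twist": 0,"hand": 0},
    {"x": 0.77,"y": -0.08,"z": 0.28,"twist": 0,"hand": 0},
    {"x": 0.77,"y": -0.08,"z": 0.28,"twist": 0,"hand": 0},
    {"x": 0.77,"y": -0.08,"z": 0.28,"twist": 0,"hand": 0},
  ],
)

```text
time: 10.1
tcp_pos: [0.4237, -0.0943, 0.0486]
eef_rot: [0.673, 0.655, -0.244, 0.244]
force: [0.1, -0.2, 0.2]
width: 0.0001
gripper_force: 0.0
```

```bash
python3 st.py; python3 - <<'E'
from cell import read_camera
import cv2
c=read_camera("top");cv2.imwrite("pics/t1.png",cv2.resize(c["pixels"][140:225,190:350,::-1],None,fx=5,fy=5,interpolation=cv2.INTER_CUBIC))
E
```

```text
10.1 p [ 0.4237 -0.0943  0.0486] q [-0.63  0.36  0.28  2.12  0.64  1.06 -0.81] F [ 0.1 -0.2  0.2]
axes x,y,z: [[0.024, 0.762, -0.647], [1.0, -0.024, 0.009], [-0.009, -0.647, -0.762]]
```

View pics/t1.png

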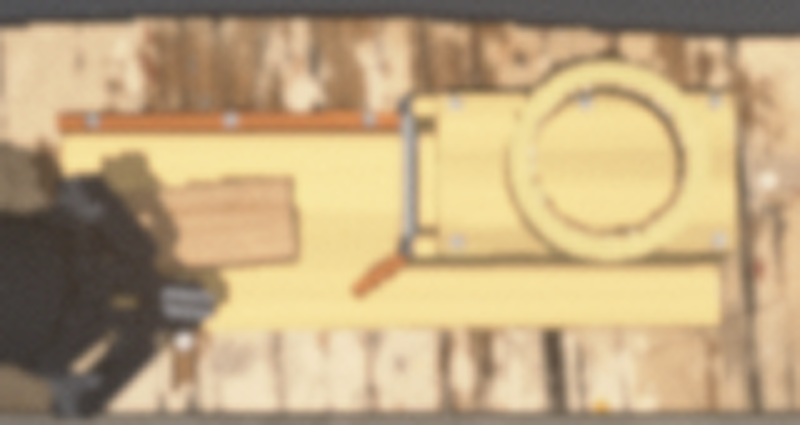

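The fingertip is at crop (215,305), just clear of the block's robot-side face, which lies at about row 262. Next I go down and slide the block to the fence.

>>> apply_moves(
  increments=[
    {"x": 0.34,"y": 0,"z": 0.4,"twist": 0,"hand": 0},
    {"x": 0.33,"y": 0,"z": 0.38,"twist": 0,"hand": 0},
    {"x": 0,"y": 0.3,"z": 0,"twist": 0,"hand": 0},
    {"x": 0,"y": 0.3,"z": 0,"twist": 0,"hand": 0},
    {"x": 0,"y": 0.25,"z": 0,"twist": 0,"hand": 0},
    {"x": 0,"y": 0.2,"z": 0,"twist": 0,"hand": 0},
    {"x": 0,"y": 0.15,"z": 0,"twist": 0,"hand": 0},
  ],
)

```text
time: 10.85
tcp_pos: [0.4608, -0.0959, 0.0192]
eef_rot: [0.673, 0.654, -0.244, 0.244]
force: [-1.1, -0.1, -0.2]
width: -0.0001
gripper_force: 0.3
```

```bash
python3 st.py; python3 - <<'E'
from cell import read_camera
import cv2
c=read_camera("top");cv2.imwrite("pics/t2.png",cv2.resize(c["pixels"][140:225,190:350,::-1],None,fx=5,fy=5,interpolation=cv2.INTER_CUBIC))
E
```

```text
10.85 p [ 0.4608 -0.0959  0.0192] q [-0.6   0.48  0.29  2.04  0.64  1.01 -0.8 ] F [-1.1 -0.1 -0.2]
axes x,y,z: [[0.024, 0.761, -0.648], [1.0, -0.025, 0.009], [-0.01, -0.648, -0.761]]
```

View pics/t2.png

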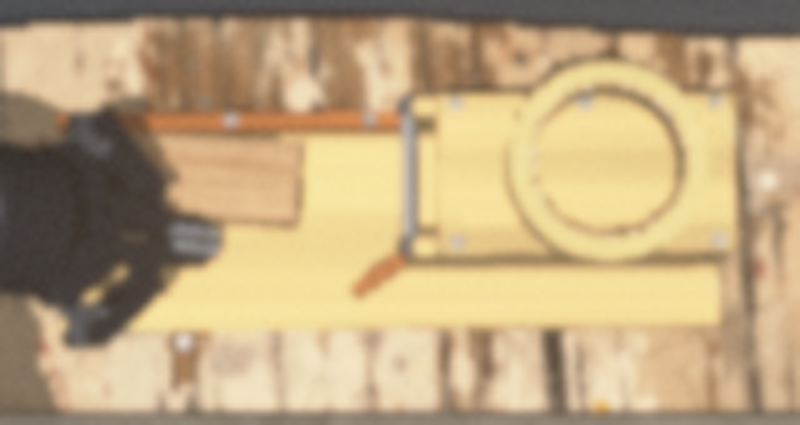

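The block is pushed nearly flat: its fence-side edge is at crop row ~136 and the fence face at ~131. Its front end is at col ~300. I press a few mm more.

>>> apply_moves(
  increments=[
    {"x": 0,"y": 0.1,"z": 0,"twist": 0,"hand": 0},
    {"x": 0,"y": 0.1,"z": 0,"twist": 0,"hand": 0},
    {"x": 0,"y": 0,"z": 0,"twist": 0,"hand": 0},
  ],
)

```text
time: 11.2
tcp_pos: [0.464, -0.0964, 0.0186]
eef_rot: [0.673, 0.654, -0.247, 0.243]
force: [-7.6, 2.0, 4.9]
width: -0.0004
gripper_force: 3.7
```

>>> apply_moves(
  increments=[
    {"x": 0,"y": -0.4,"z": 0,"twist": 0,"hand": 0},
    {"x": 0,"y": -0.4,"z": 0,"twist": 0,"hand": 0},
    {"x": 0.52,"y": 0,"z": -0.44,"twist": 0,"hand": 0},
    {"x": 0.52,"y": 0,"z": -0.44,"twist": 0,"hand": 0},
    {"x": 0.52,"y": 0,"z": -0.44,"twist": 0,"hand": 0},
    {"x": 0.52,"y": 0,"z": -0.44,"twist": 0,"hand": 0},
    {"x": 0,"y": 0,"z": 0,"twist": 0,"hand": 0},
  ],
)

```text
time: 11.9
tcp_pos: [0.445, -0.0086, 0.0179]
eef_rot: [0.671, 0.657, -0.243, 0.244]
force: [0.4, 0.8, 0.3]
width: -0.0003
gripper_force: 0.0
```

```bash
python3 st.py; python3 - <<'E'
from cell import read_camera
from m import *
c=read_camera("top");np.savez("t3.npz",**c);cv2.imwrite("pics/t3.png",cv2.resize(c["pixels"][140:225,190:350,::-1],None,fx=5,fy=5,interpolation=cv2.INTER_CUBIC))
E
```

```text
11.9 p [ 0.445  -0.0086  0.0179] q [-0.71  0.49  0.22  2.    0.56  1.11 -0.89] F [0.4 0.8 0.3]
axes x,y,z: [[0.019, 0.763, -0.646], [1.0, -0.019, 0.008], [-0.006, -0.646, -0.763]]
```

View pics/t3.png

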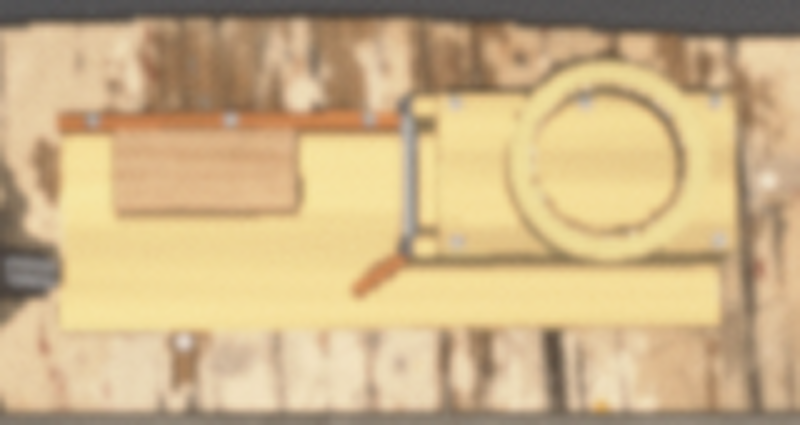

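The block now lies flat against the fence at crop cols 113–298, rows 130–213. The fingertip is behind it at (55,272).

```bash
python3 - <<'E'
from h import *
c=np.load("t3.npz")
full=lambda p:(np.array(p,float)+.5)/5-.5+[190,140]
o=np.array([.4895,-.2042]);f=np.array([-.018,-1]);l=np.array([1,-.018])
for n,p,z in(("rear",(114,172),.03),("front",(298,172),.03),("side",(205,213),.03),("hinge",(409,180),.064),("tip",(57,272),.022)):
    w=ray(c,full(p),z)[0][:2];print(n,w.round(4),"box",((w-o)@f).round(4),((w-o)@l).round(4))
E
```

```text
rear [ 0.5001 -0.0471] box -0.1573 0.0078
front [ 0.4981 -0.1463] box -0.0581 0.0075
side [ 0.4768 -0.0959] box -0.108 -0.0146
hinge [ 0.4873 -0.2054] box 0.0012 -0.0021
tip [ 0.4474 -0.0151] box -0.1884 -0.0455
```

>>> apply_moves(
  increments=[
    {"x": 0,"y": 0.62,"z": 0,"twist": 0,"hand": 0},
    {"x": 0,"y": 0.62,"z": 0,"twist": 0,"hand": 0},
    {"x": 0,"y": 0.62,"z": 0,"twist": 0,"hand": 0},
    {"x": 0,"y": 0,"z": 0,"twist": 0,"hand": 0},
  ],
)

```text
time: 12.35
tcp_pos: [0.5015, -0.0157, 0.019]
eef_rot: [0.673, 0.654, -0.245, 0.244]
force: [0.6, -0.3, -0.1]
width: 0.0002
gripper_force: 0.0
```

```bash
python3 st.py
```

```text
12.35 p [ 0.5015 -0.0157  0.019 ] q [-0.65  0.57  0.24  1.86  0.56  1.13 -0.81] F [ 0.6 -0.3 -0.1]
axes x,y,z: [[0.026, 0.761, -0.649], [1.0, -0.026, 0.009], [-0.01, -0.649, -0.761]]
```

>>> apply_moves(
  increments=[
    {"x": -0.27,"y": 0,"z": 0.31,"twist": 0,"hand": 0},
    {"x": -0.31,"y": 0.004,"z": 0.26,"twist": 0,"hand": 0},
    {"x": -0.31,"y": 0.004,"z": 0.26,"twist": 0,"hand": 0},
    {"x": -0.31,"y": 0.004,"z": 0.26,"twist": 0,"hand": 0},
    {"x": -0.31,"y": 0.004,"z": 0.26,"twist": 0,"hand": 0},
    {"x": -0.31,"y": 0.004,"z": 0.26,"twist": 0,"hand": 0},
    {"x": -0.31,"y": 0.004,"z": 0.26,"twist": 0,"hand": 0},
    {"x": -0.31,"y": 0.004,"z": 0.26,"twist": 0,"hand": 0},
    {"x": -0.31,"y": 0.004,"z": 0.26,"twist": 0,"hand": 0},
    {"x": -0.31,"y": 0.004,"z": 0.26,"twist": 0,"hand": 0},
    {"x": -0.31,"y": 0.004,"z": 0.26,"twist": 0,"hand": 0},
    {"x": -0.31,"y": 0.004,"z": 0.26,"twist": 0,"hand": 0},
  ],
)

```text
time: 13.55
tcp_pos: [0.4974, -0.1617, 0.018]
eef_rot: [0.672, 0.655, -0.245, 0.244]
force: [0.3, 0.4, -0.6]
width: -0.0001
gripper_force: 0.2
```

```bash
python3 st.py; python3 - <<'E'
from cell import read_camera
from m import *
c=read_camera("top");np.savez("t4.npz",**c);cv2.imwrite("pics/t4.png",cv2.resize(c["pixels"][140:225,190:350,::-1],None,fx=5,fy=5,interpolation=cv2.INTER_CUBIC))
E
```

```text
13.55 p [ 0.4974 -0.1617  0.018 ] q [-0.48  0.52  0.33  1.98  0.67  0.94 -0.69] F [ 0.3  0.4 -0.6]
axes x,y,z: [[0.023, 0.761, -0.648], [1.0, -0.024, 0.008], [-0.01, -0.648, -0.761]]
```

View pics/t4.png

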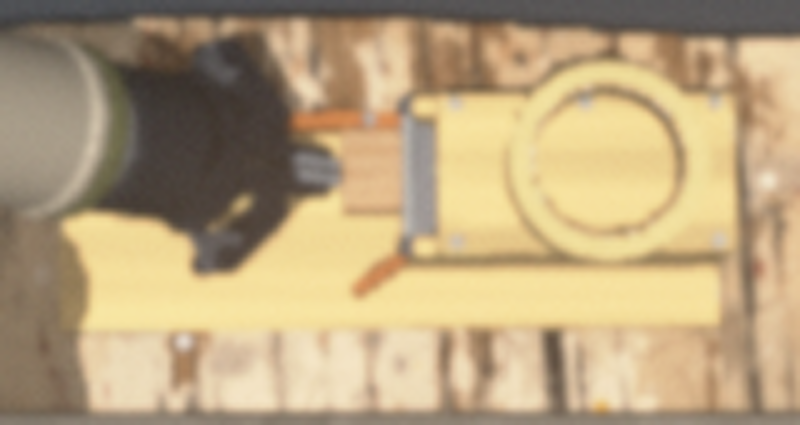

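The flap is lifted by the block (grey plate at cols 410–437). The block's rear is at col ~343, with the fingertip right behind it, and it is still along the fence.

>>> apply_moves(
  increments=[
    {"x": -0.31,"y": 0.004,"z": 0.26,"twist": 0,"hand": 0},
    {"x": -0.31,"y": 0.004,"z": 0.26,"twist": 0,"hand": 0},
    {"x": -0.31,"y": 0.004,"z": 0.26,"twist": 0,"hand": 0},
    {"x": -0.23,"y": 0,"z": 0.2,"twist": 0,"hand": 0},
  ],
)

```text
time: 14.0
tcp_pos: [0.4964, -0.2077, 0.0183]
eef_rot: [0.673, 0.654, -0.245, 0.244]
force: [-0.6, 0.4, 0.1]
width: 0.0001
gripper_force: 0.4
```

>>> apply_moves(
  increments=[
    {"x": -0.12,"y": 0,"z": 0.1,"twist": 0,"hand": 0},
    {"x": -0.12,"y": 0,"z": 0.1,"twist": 0,"hand": 0},
    {"x": 0,"y": 0,"z": 0,"twist": 0,"hand": 0},
  ],
)

```text
time: 14.3
tcp_pos: [0.4963, -0.2161, 0.0183]
eef_rot: [0.673, 0.654, -0.245, 0.244]
force: [-0.1, -0.2, 0.0]
width: -0.0
gripper_force: 0.1
```

```bash
python3 st.py; python3 - <<'E'
from cell import read_camera
from m import *
a=read_camera("top")["pixels"][140:225,190:350,::-1]
b=read_camera("scene")["pixels"][170:290,200:350,::-1]
a=cv2.resize(a,(750,398),interpolation=2)[:330,250:650];b=cv2.resize(b,None,fx=2.75,fy=2.75,interpolation=2)
b=b[:330,:390];cv2.imwrite("pics/t5.png",np.hstack([a,b]))
E
```

```text
14.3 p [ 0.4963 -0.2161  0.0183] q [-0.41  0.51  0.37  2.    0.71  0.87 -0.63] F [-0.1 -0.2  0. ]
axes x,y,z: [[0.024, 0.761, -0.649], [1.0, -0.025, 0.007], [-0.01, -0.649, -0.761]]
```

View pics/t5.png

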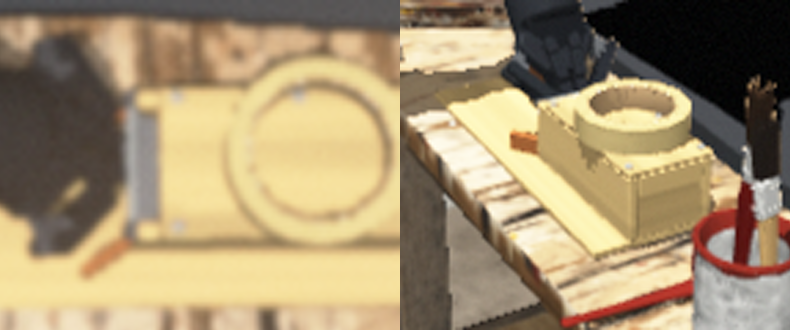

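The fingers reach in under the rod (left panel, rod at col ~127) and the flap is still lifted. There is no contact force yet. I creep further.

>>> apply_moves(
  increments=[
    {"x": -0.08,"y": 0,"z": 0.07,"twist": 0,"hand": 0},
    {"x": -0.08,"y": 0,"z": 0.07,"twist": 0,"hand": 0},
    {"x": 0,"y": 0,"z": 0,"twist": 0,"hand": 0},
  ],
)

```text
time: 14.7
tcp_pos: [0.4972, -0.2199, 0.0174]
eef_rot: [0.672, 0.656, -0.243, 0.244]
force: [0.5, 7.4, -1.1]
width: 0.0001
gripper_force: 0.1
```

>>> apply_moves(
  increments=[
    {"x": 0.05,"y": 0,"z": 0.04,"twist": 0,"hand": 0},
    {"x": 0,"y": 0,"z": 0.04,"twist": 0,"hand": 0},
    {"x": 0,"y": 0,"z": 0,"twist": 0,"hand": 0},
  ],
)

```text
time: 15.0
tcp_pos: [0.4965, -0.2212, 0.0145]
eef_rot: [0.672, 0.655, -0.244, 0.243]
force: [-0.1, 5.0, -4.0]
width: 0.0001
gripper_force: 0.2
```

>>> apply_moves(
  increments=[
    {"x": 0.28,"y": 0,"z": -0.28,"twist": 0,"hand": 0},
    {"x": 0.4,"y": 0,"z": -0.34,"twist": 0,"hand": 0},
    {"x": 0.6,"y": 0,"z": -0.52,"twist": 0,"hand": 0},
    {"x": 0.6,"y": 0,"z": -0.52,"twist": 0,"hand": 0},
    {"x": 0.4,"y": 0,"z": -0.9,"twist": 0,"hand": 0},
    {"x": 0.4,"y": 0,"z": -0.9,"twist": 0,"hand": 0},
    {"x": 0.2,"y": 0,"z": -0.9,"twist": 0,"hand": 0},
    {"x": 0,"y": 0,"z": 0,"twist": 0,"hand": 0},
    {"x": 0,"y": 0,"z": 0,"twist": 0,"hand": 0},
  ],
)

```text
time: 15.9
tcp_pos: [0.4999, -0.0707, 0.0591]
eef_rot: [0.672, 0.655, -0.244, 0.244]
force: [-0.2, -0.4, -0.2]
width: -0.0003
gripper_force: 0.0
```

```bash
python3 st.py; python3 - <<'E'
from cell import read_camera
from m import *
a=read_camera("top")["pixels"][140:225,190:350,::-1]
w=read_camera("wrist");np.savez("w6.npz",**w)
a=cv2.resize(a[5:70,60:110],None,fx=6,fy=6,interpolation=2)
b=w["pixels"][:,:,::-1];b=np.vstack([b,np.zeros((6,512,3),np.uint8)]);
cv2.imwrite("pics/t6.png",np.hstack([cv2.resize(a,(int(a.shape[1]*.93),390)),b[:390]]))
E
```

```text
15.9 p [ 0.4999 -0.0707  0.0591] q [-0.6   0.47  0.27  1.91  0.6   1.13 -0.72] F [-0.2 -0.4 -0.2]
axes x,y,z: [[0.023, 0.761, -0.648], [1.0, -0.023, 0.008], [-0.008, -0.648, -0.761]]
```

View pics/t6.png

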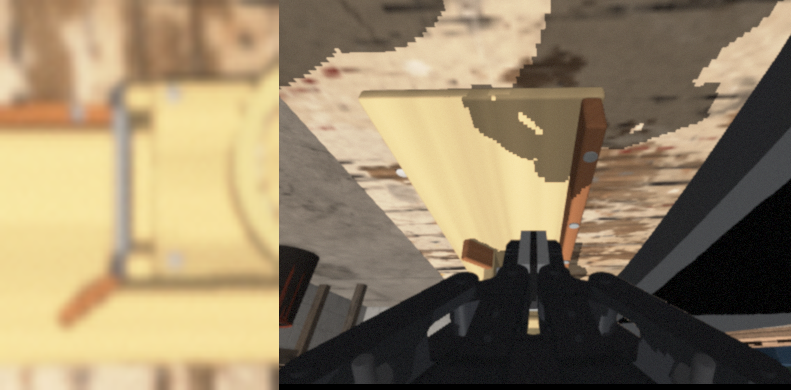

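The top panel shows the flap as a thin grey strip again at cols 113–132, as it was at the start. The infeed plate is empty. I confirm this by comparing with the first picture, then hand in.

```bash
python3 - <<'E'
from cell import read_camera,workorder
import numpy as np
a=np.load("top0.npz")["pixels"].astype(int);b=read_camera("top")["pixels"].astype(int);c=np.load("t4.npz")["pixels"].astype(int)
r=(slice(162,192),slice(270,285))
print("now-start",abs(a[r]-b[r]).mean(),abs(a[r]-b[r]).max(),"lifted-start",abs(a[r]-c[r]).mean(),abs(a[r]-c[r]).max())
if abs(a[r]-b[r]).mean()<4: print(workorder.hand_in())
E
```

```text
now-start 10.093333333333334 17 lifted-start 14.92074074074074 81
```

```bash
python3 - <<'E'
from cell import read_camera,workorder
import numpy as np
a=np.load("top0.npz")["pixels"].astype(int);b=read_camera("top")["pixels"].astype(int)
for r in(176,182):
    for n,i in(("start",a),("now",b)): print(n,i[r,268:284].sum(1).tolist())
print("roof ratio",(b[165:170,300:308].mean()/a[165:170,300:308].mean()))
E
```

```text
start [614, 594, 559, 509, 443, 460, 565, 606, 593, 576, 589, 593, 600, 596, 597, 599]
now [637, 627, 591, 544, 475, 496, 599, 626, 625, 606, 620, 628, 625, 628, 624, 625]
start [598, 577, 548, 509, 443, 467, 564, 601, 594, 573, 588, 602, 599, 598, 602, 608]
now [623, 610, 576, 540, 480, 501, 589, 631, 623, 603, 615, 623, 625, 628, 629, 628]
roof ratio 1.050643155294318
```

The profile across the flap is the same as at the start, apart from a uniform 5% brightness change. The flap is shut, so the block's rear is past it.

```bash
python3 -c "
from cell import workorder
print(workorder.hand_in())"
```

```text
the job is handed in; nothing more can be done
None
```

I pushed the pine block along the fence into the drying box and drew the fingers back out. The flap looks shut in the top camera, and I handed the job in at about 16 s; no verdict came back, and I estimated the block's final position from the fingertip because the closed box hides it.

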